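Set a pilled specimen beside its reference under the raking lamp

ROBOT

A 6-joint arm with a two-finger parallel gripper is mounted at the origin on the work surface. World frame = base frame: x ahead of the robot, y to its left, z up, the work surface at z = 0. Lengths are in m, angles in rad, forces in N, time in s.
With the tool pointing down it reaches from about 0.325 to 1 m from the base axis. Payload 5.1 kg.
Tool frame: the origin (TCP) lies on the centre line of the jaws, within the pads' length; the fingertips stand 11 mm ahead of it and the grasp point (between the pads) lies 8 mm behind it; z points along the fingers, y is the line along which they close (so a half turn about z gives the same grasp; the last joint's range is limited). The gripper opens to 85 mm and grips with 20 to 120 N. Pads are 22 mm wide; open, the fingers measure 114 mm over their backs; the gripper's body (76 mm by 85 mm) begins 54 mm behind the grasp point. The pads swing forward as they close: fully open they stand 13 mm farther back than shut.
Start: joints at [-1.293, 0.124, 1.65, -0, 1.367, -0.083], TCP at [0.229, -0.608, 0.242] pointing down, gripper open.
Joint ranges: [-2.61, 2.61], [-1.02, 2.33], [0.03, 2.71], [-1.35, 4.49], [0.32, 2.68], [-2.91, 2.91]. Speed limits (rad/s): [2.57, 2.57, 3.14, 3.14, 3.14, 3.14].

INTERFACE

Orientations are given as a 3x3 rotation matrix whose columns are the frame's x, y, z axes.
In Python, from rig import robot gives the robot as it stands.
- The arm moves only by the tool move_arm, never from a script. Its arguments are lists of equal length, an entry for each row: "delta_rot": the turn, a rotation vector about the world's x, y, z in units of 6 degrees (1.0 is 6 degrees), a list of three; "travel": the shift along the world's x, y, z in units of 30 mm (1.0 is 30 mm), a list of three; "hand": the finger opening in mm, from 0 to 85.4. In form: {"delta_rot": [[ax, ay, az], ...], "travel": [[dx, dy, dz], ...], "hand": [hand, ...]}. A call has 1 to 20 rows; each row shifts and turns the commanded pose from where the row before left it; what a row does not reach is not made up. A row lasts 1/10 s, in which the tool goes at most 50 mm and 8.59 degrees, less where a joint would pass 70% of its speed; a pose out of reach is approached as far as the arm can. A call is refused whole if a number of a shift passes 1 or a number of a turn 1, either way. A call with a gripper value outside its range is refused whole. The fingers move at their own pace and stop on an object; the grip force is fixed at half the most. Time passes only in rows, so rows that do not move let the fingers close. It gives the time, the measured TCP pose, the force, the opening and the grip force at its end, in the units of the state.
- robot.observe(): the state, without advancing time (a new reading comes with each control period).
- robot.snapshot(name): name is "scene" or "top" or "wrist"; returns (picture, depth): 400x640x3 uint8, red, green, blue; 400x640 float32, m along the optical axis (not along the pixel's ray), 0 where there is no reading.
- robot.camera_params(name): a dict with "vertical_fov" (degrees; the focal length in pixels is half the picture's height over the tangent of half this angle, whatever the lens; pixels are square), "cx", "cy" (the principal point, pixels), "camera_from_world" (4x4, takes a point from world to camera coordinates); the wrist camera has in their place "tool_from_camera" (4x4, takes a point from camera to tool coordinates, whose origin is the TCP and whose axes are the flange's). Camera axes: x right, y down, z forward; pixel columns grow to the right and rows downward; lengths in m; the calibration is good to about 2 mm. The wrist camera is an equidistant fisheye: a pixel r from the principal point sees the ray r / f radians off the axis. A picture is of the moment at which its call begins: read the wrist's pose just before it. camera_params takes no time and is no camera call.
- robot.sign_off(): hands the job in; it is judged then, once.
The state is a dict: "time_s": time; "joint_pos": joint angles; "dq": joint speeds; "joint_torque": joint torques, N m; "position": TCP position; "tcp_rot": TCP orientation; "force": force on the tool from outside, world axes, zero at the start; "wrist_torque": the same for the moment, N m; "width": finger opening in m; "grip_force": force on a finger pad.
Only numpy, scipy, OpenCV 4.12 (cv2) and the standard library are available. Lean on these libraries where they do the work, as an engineer would, in place of code of your own. Each camera call takes 0.05 s, during which the arm holds its last target. There are 200 camera calls.

TASK

Get the grading stand ready: with the fingertips, push the skewed specimen board back until its far edge lies flush against the fence, and slide it along the fence until its left edge closes up to the right edge of the reference board, without shifting the reference. Press the raised end of the rocker on the lamp bar down to switch the lamp on. Push the boards by their edges only, never touching the fabric or lifting a board, and leave everything else where it stands.

Things in the scene. Friction and masses are not known exactly. Their poses are not given: they have to be found in the camera images.
- stand: Grading stand, fixed: a flat grey base 340 mm (its x) by 660 mm (its y), its top 12 mm above the bench, with a back fence and a lamp bar. Origin: centre of its underside, at bench height; x points away from the robot to the fence, y to the left, z up
- fence (a point): Middle of the fence's front face (the side that faces the robot), 22 mm above the bench. Straight aluminium bar along the back of the stand, 20 mm high above the base; front face at x = +130 mm of the stand, from y = -235 to +325 mm. Axes as the stand's
- lamp (a point): Centre of the top of the lamp bar, 57 mm above the bench: aluminium bar 320 mm long (along the stand's x), 44 mm wide, at the stand's right-hand end (stand x = -160 to +160 mm, y = -327 to -283 mm). Axes as the stand's
- specimen: Mounted specimen: loose plywood board 110 mm (its x) by 140 mm (its y), 12 mm thick, about 0.3 kg, lying flat and askew on the stand between the fence and the robot, on the lamp's side of the reference board. Origin: centre of its underside; x points to its far long edge (the one that turns to the fence), y to its left edge (the one that turns to the reference board)
- specimen_face: Pilled blue fabric glued on top of the specimen board, 90 by 120 mm, 1.5 mm thick, leaving a bare wood rim 10 mm wide all round; moves with the board. Not to be touched. Origin: centre of its underside, 12 mm above the board's underside
- specimen_far_left (a point): Corner of the specimen board at its far (+x) edge and left (+y) edge, at half the board's thickness
- specimen_far_right (a point): Corner of the specimen board at its far (+x) edge and right (-y) edge, at half the board's thickness
- specimen_near_left (a point): Corner of the specimen board at its near (-x) edge and left (+y) edge, at half the board's thickness
- reference: Reference board: same size and make as the specimen board (110 mm by 140 mm by 12 mm, smooth fabric on top), steel-backed, 0.8 kg, loose, lying square with its far long edge already against the fence in the left half of the stand. Origin: centre of its underside; x to the fence, y to the left; its right edge, where the specimen belongs, is at y = -70 mm
- reference_face: Smooth blue fabric on top of the reference board, 90 by 120 mm, 1.5 mm thick. Not to be touched. Origin: centre of its underside
- lamp_switch (a joint): The lamp's rocker switch, black, 40 by 24 mm, let into the top of the lamp bar with its pivot at x = -40 mm, y = -305 mm in the stand's frame. 0 rad: off, its end nearer the robot raised; 0.4 rad: on, that end fully down (it goes down about 6 mm). It takes 1 to 3 N at the fingertip and stays where it is left
- switch_press (a point): Point on the rocker's upper face where it is pressed, 15 mm from the pivot towards the robot; about 70 mm above the bench when off; moves with the rocker
- pick_glass: Bystander: folding magnifier of dark steel, 42 mm square, 52 mm high, standing on the stand in front of the reference. Origin: centre of its underside
- weight: Bystander: cylindrical steel weight with a knob, 36 mm diameter, 60 mm high, standing on the near part of the stand. Origin: centre of its underside
- sample_cutter: Bystander: round sample cutter, 130 mm diameter, 78 mm high, on the bench to the left of the stand. Origin: centre of its underside
- tube_a: Bystander: grey plastic tube standing on end on the bench, 32 mm diameter, 140 mm high, to the left. Origin: centre of its underside
- tube_b: Bystander: second grey plastic tube, the same, next to the first. Origin: centre of its underside
- brush: Bystander: lint brush lying on the bench to the right of the lamp, lying along its x. Origin: its underside
- dish: Bystander: flat glass dish, 90 mm diameter, 18 mm high, on the bench to the right. Origin: centre of its underside

How it is judged:
At the end, for the whole second after the job is handed in: Specimen flat, both far corners within 4 mm of the fence, both ends of its left edge within 4.5 mm of the reference's right edge; reference moved under 10 mm and turned under 0.05 rad; rocker past 0.3 of 0.4 rad; boards at rest (x of each of specimen_far_left, specimen_far_right in the frame of stand above 0.126 m and y of specimen_far_left in the frame of reference between -0.0745 and -0.066 m and y of specimen_near_left in the frame of reference above -0.0745 m and z of specimen in the frame of stand below 0.015 m and angle between specimen's own z axis and vertical below 0.05 rad and distance of reference from where it was at the start of the episode below 0.01 m and angle between the x axis of reference and the x axis of stand, either way round below 0.05 rad and value of joint lamp_switch above 0.3 rad and linear speed of each of specimen, reference below 0.01 m/s); the robot touches nothing.
It fails at once if a board is lifted (more than 10 mm) or tipped up (z of any of specimen, reference in the frame of stand above 0.022 m or angle between any of specimen, reference's own z axis and vertical above 0.15 rad).
It fails at once if the robot touches the fabric on a board (contact force between any of the arm, the fingers and specimen_face above 0.3 N or contact force between any of the arm, the fingers and reference_face above 0.3 N).
It fails at once if the reference is pushed more than 20 mm out of its place (distance of reference from where it was at the start of the episode above 0.02 m).
It fails at once if a bystander is moved more than 20 mm or knocked over (distance of any of pick_glass, weight, sample_cutter, tube_a, tube_b, brush, dish from where it was at the start of the episode above 0.02 m or angle between any of pick_glass, weight, sample_cutter, tube_a, tube_b, dish's own z axis and vertical above 0.5 rad).
It also fails if it takes over 72 s, if anything falls off the work surface, if the arm or the gripper's body presses on something with over 40 N, if the wrist force passes 120 N, or if a joint passes its speed limit or range.

## Working session

There is one attempt and no reset: what is moved stays moved. The work goes in short steps, Python scripts to look and compute and a tool call to move; the robot and the scene stay as the last step left them, time stands still between calls to the robot, and variables do not carry over. Pictures are saved under pics/ and viewed, at most 10 in all, crops included, and the job is handed in when it is done.

Besides the shell and the picture viewer there is one more tool, called after "Request:" by a JSON object that holds its "op" and its "data". move_arm: Moves the arm, as the interface text tells. Its arguments: {"type":"object","properties":{"delta_rot":{"type":"array"},"travel":{"type":"array"},"hand":{"type":"array"}},"required":["delta_rot","travel","hand"]}

```bash
mkdir -p pics
cat > h.py <<'E'
import numpy as np, cv2
from rig import robot
def cam(n):
    p=robot.camera_params(n); f=200/np.tan(np.radians(p["vertical_fov"])/2)
    return f,p["cx"],p["cy"],np.array(p["camera_from_world"])
def onplane(n,uv,z):
    f,cx,cy,T=cam(n); W=np.linalg.inv(T); o=W[:3,3]
    uv=np.atleast_2d(uv).astype(float)
    d=np.c_[(uv[:,0]-cx)/f,(uv[:,1]-cy)/f,np.ones(len(uv))]@W[:3,:3].T
    return o+d*((z-o[2])/d[:,2])[:,None]
def cloud(n,D):
    f,cx,cy,T=cam(n); W=np.linalg.inv(T); v,u=np.mgrid[:D.shape[0],:D.shape[1]]
    P=np.stack([(u-cx)/f*D,(v-cy)/f*D,D],-1)
    return P@W[:3,:3].T+W[:3,3]
E
python3 - <<'E'
from h import *
for n in("top","scene"):
    I,D=robot.snapshot(n); cv2.imwrite(f"pics/{n}0.png",I[:,:,::-1]); np.savez(f"pics/{n}0.npz",I=I,D=D)
    print(n,robot.camera_params(n))
s=robot.observe(); print(s["time_s"],s["position"],s["tcp_rot"],s["width"])
E
```

```text
top {'vertical_fov': 52.024490270164634, 'cx': 323.96934556141576, 'cy': 193.401676732831, 'camera_from_world': array([[-0.01785466, -0.99976574,  0.01223386,  0.026467  ],
       [-0.98667869,  0.01563948, -0.16192767,  0.5477344 ],
       [ 0.16169841, -0.01496205, -0.98672679,  1.25279741],
       [ 0.        ,  0.        ,  0.        ,  1.        ]])}
scene {'vertical_fov': 55.196230248596464, 'cx': 318.4409906973467, 'cy': 201.2574297254039, 'camera_from_world': array([[-0.44929418,  0.89324774, -0.01559516,  0.23703996],
       [ 0.70891241,  0.34584373, -0.6146831 , -0.34863659],
       [-0.5436708 , -0.28722914, -0.78861999,  1.44458732],
       [ 0.        ,  0.        ,  0.        ,  1.        ]])}
0.1 [ 0.2293027  -0.60762845  0.24116777] [[ 9.35613602e-01  3.53025322e-01 -5.56263887e-04]
 [ 3.53025738e-01 -9.35611832e-01  1.82426701e-03]
 [ 1.23565373e-04 -1.90318450e-03 -9.99998181e-01]] 0.08524389766438766
```

View pics/top0.png

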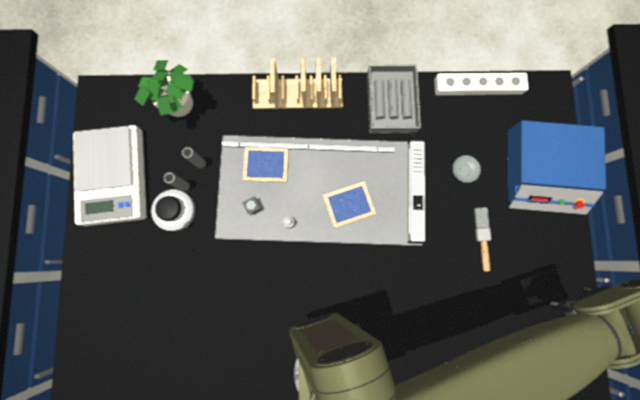

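View pics/scene0.png

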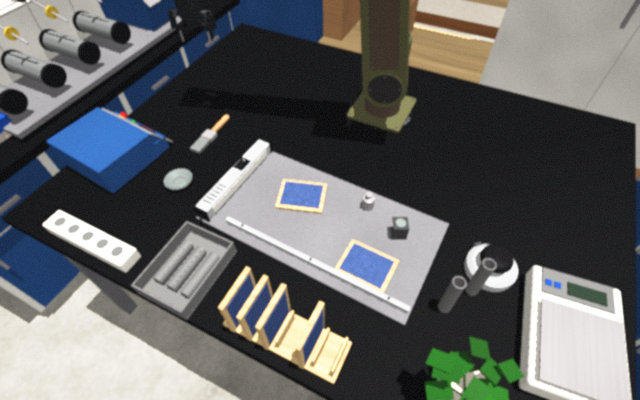

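The top view shows the reference at (265,164), the specimen at (349,204), the rocker at (418,202), the weight at (289,222) and the magnifier at (253,205). The scene view agrees with this and shows nothing else near the push path. Next I'll measure them.

```bash
cat >> h.py <<'E'
def boards(n,I,zt=0.0255):
    """fabric quads on the stand -> list of (centre, yaw, w, h) from top-of-fabric plane"""
    H=cv2.cvtColor(I,cv2.COLOR_RGB2HSV)
    m=cv2.inRange(H,(105,100,40),(130,255,255))
    m=cv2.morphologyEx(m,cv2.MORPH_CLOSE,np.ones((5,5)))
    out=[]
    for c in cv2.findContours(m,cv2.RETR_EXTERNAL,cv2.CHAIN_APPROX_NONE)[0]:
        if not 300<cv2.contourArea(c)<4000: continue
        W=onplane(n,c.reshape(-1,2),zt)[:,:2]
        (cx,cy),(w,h),a=cv2.minAreaRect((W*1000).astype(np.float32))
        if 75<min(w,h)<105 and 105<max(w,h)<135:
            out.append((round(cx),round(cy),round(w),round(h),round(a,1)))
    return out
E
python3 - <<'E'
from h import *
for n in("top","scene"):
    z=np.load(f"pics/{n}0.npz"); I,D=z["I"],z["D"]
    print(n,boards(n,I))
    P=cloud(n,D)
    # stand base corners: points with z ~12mm grey
    m=(abs(P[...,2]-.012)<.005)&(I.min(-1)>70)&(I.max(-1).astype(int)-I.min(-1)<30)
    c=max(cv2.findContours(m.astype(np.uint8),cv2.RETR_EXTERNAL,cv2.CHAIN_APPROX_NONE)[0],key=cv2.contourArea)
    print("base",cv2.minAreaRect((onplane(n,c.reshape(-1,2),.012)[:,:2]*1000).astype(np.float32)))
    # lamp bar top
    m=(abs(P[...,2]-.057)<.006)&(abs(P[...,0]-.55)<.25)&(P[...,1]<0)&(P[...,1]>-.5)
    c=max(cv2.findContours(m.astype(np.uint8),cv2.RETR_EXTERNAL,cv2.CHAIN_APPROX_NONE)[0],key=cv2.contourArea)
    print("lamp",cv2.minAreaRect((onplane(n,c.reshape(-1,2),.057)[:,:2]*1000).astype(np.float32)))
    # black rocker: dark within bar neighbourhood
    m=(I.max(-1)<60)&(P[...,2]>.05)&(P[...,2]<.085)&(abs(P[...,0]-.55)<.25)&(P[...,1]<0)&(P[...,1]>-.5)
    c=max(cv2.findContours(m.astype(np.uint8),cv2.RETR_EXTERNAL,cv2.CHAIN_APPROX_NONE)[0],key=cv2.contourArea)
    print("rocker",np.median(P[m],0),cv2.minAreaRect((onplane(n,c.reshape(-1,2),.067)[:,:2]*1000).astype(np.float32)))
    px=[(253,205),(289,222)] if n=="top" else [(400,226),(369,199)]
    for u,v in px:
        q=P[v-9:v+10,u-9:u+10].reshape(-1,3); q=q[(q[:,2]>.03)]; print("obj",q[:,:].mean(0),q.max(0),q.min(0))
E
```

```text
top [(516, -63, 80, 110, 17.7), (651, 206, 110, 80, 89.1)]
base ((568.4513549804688, 30.435943603515625), (658.1241455078125, 345.2947998046875), 87.14774322509766)
lamp ((553.470703125, -273.59637451171875), (48.25786590576172, 329.546630859375), 86.70657348632812)
rocker [ 0.5192292  -0.26985044  0.06504462] ((512.84619140625, -271.0675048828125), (18.724472045898438, 31.991458892822266), 86.93396759033203)
obj [0.51065747 0.24443707 0.07214608] [0.53755821 0.26627275 1.32453833] [0.33833507 0.03663894 0.0326742 ]
obj [0.4579522  0.13083006 0.06911756] [0.47760932 0.14947247 1.32453833] [0.33833507 0.03663894 0.03158361]
scene [(650, 204, 113, 82, 86.6), (515, -65, 80, 112, 17.7)]
base ((569.5419921875, 37.729766845703125), (637.415771484375, 341.6941223144531), 87.06153106689453)
lamp ((553.1334838867188, -274.2503662109375), (54.414573669433594, 334.7735595703125), 87.56756591796875)
rocker [ 0.5245287  -0.27353352  0.06279375] ((516.8842163085938, -273.2165832519531), (24.286361694335938, 34.63684844970703), 84.9421615600586)
obj [0.51841402 0.24635918 0.05919271] [0.54115519 0.27133926 0.06923169] [0.4853091  0.21661718 0.03393345]
obj [0.47139963 0.13301541 0.05850339] [1.13903342 0.32376594 0.92862609] [0.44892555 0.11307697 0.03022313]
```

Request:
{"op": "move_arm", "data": {"delta_rot": [[0, 0, -0.33], [0, 0, -0.33], [0, 0, -0.33], [0, 0, -0.33], [0, 0, -0.33], [0, 0, -0.33], [0, 0, -0.33], [0, 0, -0.33], [0, 0, -0.33], [0, 0, -0.33], [0, 0, -0.33], [0, 0, -0.3], [0, 0, 0], [0, 0, 0]], "travel": [[0.72, 0.94, -0.28], [0.72, 0.94, -0.28], [0.72, 0.94, -0.28], [0.72, 0.94, -0.28], [0.72, 0.94, -0.28], [0.72, 0.94, -0.28], [0.72, 0.94, -0.28], [0.72, 0.94, -0.28], [0.72, 0.94, -0.28], [0.72, 0.94, -0.28], [0.72, 0.94, -0.28], [0.72, 0.94, -0.28], [0, 0, 0], [0, 0, 0]], "hand": [0, 0, 0, 0, 0, 0, 0, 0, 0, 0, 0, 0, 0, 0]}}

```text
time_s: 1.5
position: [0.4885, -0.2691, 0.1409]
tcp_rot: [[0.999, -0.049, -0.001], [-0.049, -0.999, 0.0], [-0.001, -0.0, -1.0]]
force: [-0.6, -0.9, 0.9]
width: -0.0001
grip_force: 0.0
```

Request:
{"op": "move_arm", "data": {"delta_rot": [[0, 0, 0], [0, 0, 0], [0, 0, 0], [0, 0, 0], [0, 0, 0], [0, 0, 0], [0, 0, 0], [0, 0, 0], [0, 0, 0], [0, 0, 0]], "travel": [[0, 0, -0.35], [0, 0, -0.35], [0, 0, -0.35], [0, 0, -0.35], [0, 0, -0.35], [0, 0, -0.1], [0, 0, -0.1], [0, 0, -0.1], [0, 0, -0.1], [0, 0, 0]], "hand": [0, 0, 0, 0, 0, 0, 0, 0, 0, 0]}}

```text
time_s: 2.5
position: [0.4887, -0.2698, 0.077]
tcp_rot: [[0.999, -0.051, 0.0], [-0.051, -0.999, -0.0], [0.0, 0.0, -1.0]]
force: [-0.6, 0.2, -0.0]
width: 0.0002
grip_force: 0.0
```

Request:
{"op": "move_arm", "data": {"delta_rot": [[0, 0, 0], [0, 0, 0], [0, 0, 0]], "travel": [[0, 0, -0.07], [0, 0, -0.07], [0, 0, 0]], "hand": [0, 0, 0]}}

```text
time_s: 2.8
position: [0.4887, -0.27, 0.0735]
tcp_rot: [[0.999, -0.051, -0.0], [-0.051, -0.999, -0.0], [-0.0, 0.0, -1.0]]
force: [-2.8, 1.5, 4.4]
width: -0.0002
grip_force: 2.3
```

Request:
{"op": "move_arm", "data": {"delta_rot": [[0, 0, 0], [0, 0, 0]], "travel": [[0, 0, -0.06], [0, 0, 0]], "hand": [0, 0]}}

```text
time_s: 3.0
position: [0.4888, -0.27, 0.0732]
tcp_rot: [[0.999, -0.051, -0.001], [-0.051, -0.999, -0.0], [-0.001, 0.0, -1.0]]
force: [-6.6, 3.0, 12.8]
width: -0.0
grip_force: 7.1
```

Request:
{"op": "move_arm", "data": {"delta_rot": [[0, 0, 0], [0, 0, 0], [0, 0, 0], [0, 0, 0], [0, 0, 0], [0, 0, 0], [0, 0, 0], [0, 0, 0], [0, 0, 0], [0, 0, 0], [0, 0, 0], [0, 0, 0], [0, 0, 0], [0, 0, 0], [0, 0, 0]], "travel": [[0, 0, 1.0], [0, 0, 1.0], [-0.31, 0.88, 0], [-0.31, 0.88, 0], [-0.31, 0.88, 0], [-0.31, 0.88, 0], [-0.31, 0.88, 0], [-0.31, 0.88, 0], [-0.31, 0.88, 0], [-0.31, 0.88, 0], [0, 0, -0.8], [0, 0, -0.8], [0, 0, -0.8], [0, 0, -0.8], [0, 0, 0]], "hand": [0, 0, 0, 60, 60, 60, 60, 60, 60, 60, 60, 60, 60, 60, 60]}}

```text
time_s: 4.5
position: [0.4113, -0.0576, 0.0317]
tcp_rot: [[0.999, -0.051, -0.007], [-0.051, -0.999, 0.002], [-0.007, -0.002, -1.0]]
force: [-1.0, -0.8, -0.3]
width: 0.0598
grip_force: 0.0
```

Request:
{"op": "move_arm", "data": {"delta_rot": [[0, 0, 0], [0, 0, 0], [0, 0, 0], [0, 0, 0]], "travel": [[0, 0, -0.07], [0, 0, -0.07], [0, 0, -0.07], [0, 0, 0]], "hand": [60, 60, 60, 60]}}

```text
time_s: 4.9
position: [0.4148, -0.0587, 0.0294]
tcp_rot: [[0.999, -0.051, 0.001], [-0.051, -0.999, -0.0], [0.001, 0.0, -1.0]]
force: [0.6, -0.9, -0.0]
width: 0.0598
grip_force: 0.0
```

Run:
```python
from h import *
I,D=robot.snapshot("scene"); cv2.imwrite("pics/s1.png",cv2.resize(I[120:300,170:430,::-1],None,fx=3,fy=3))
print(boards("scene",I)); s=robot.observe(); print(s["position"],s["force"])
```

```text
[(651, 204, 113, 82, 86.8), (514, -65, 80, 111, 17.7)]
[ 0.41468827 -0.05867766  0.02932809] [-0.07341256 -0.26930557  0.80449895]
```

View pics/s1.png

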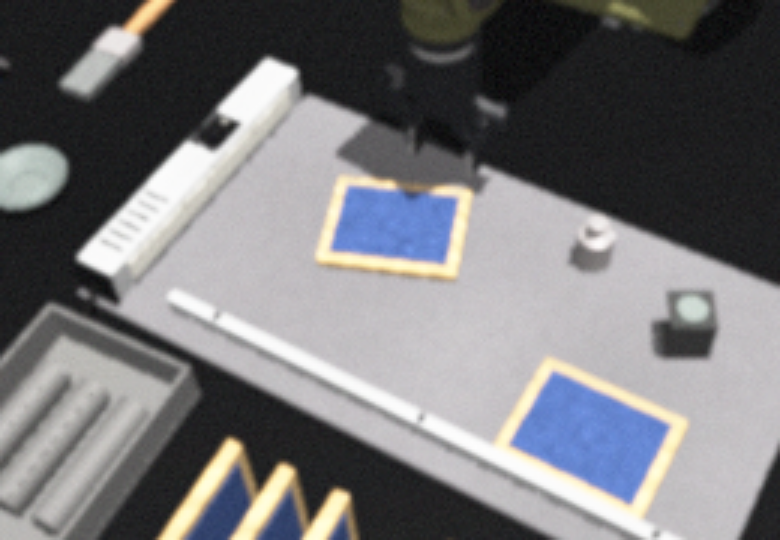

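The crop shows the open fingers just behind the specimen's near edge, around (415–470,180). The rocker's near end is down at (215,130), and the boards haven't moved. I'll go down until the tips touch the base.

Request:
{"op": "move_arm", "data": {"delta_rot": [[0, 0, 0], [0, 0, 0], [0, 0, 0]], "travel": [[0, 0, -0.1], [0, 0, -0.1], [0, 0, 0]], "hand": [60, 60, 60]}}

```text
time_s: 5.25
position: [0.4138, -0.0584, 0.0222]
tcp_rot: [[0.999, -0.051, -0.001], [-0.051, -0.999, 0.0], [-0.001, -0.0, -1.0]]
force: [-1.6, 0.9, 0.4]
width: 0.0604
grip_force: 0.0
```

Request:
{"op": "move_arm", "data": {"delta_rot": [[0, 0, 0], [0, 0, 0]], "travel": [[0, 0, -0.1], [0, 0, 0]], "hand": [60, 60]}}

```text
time_s: 5.45
position: [0.4139, -0.0585, 0.0193]
tcp_rot: [[0.999, -0.051, -0.001], [-0.051, -0.999, 0.0], [-0.001, -0.0, -1.0]]
force: [0.2, -1.0, 0.2]
width: 0.06
grip_force: 0.0
```

Request:
{"op": "move_arm", "data": {"delta_rot": [[0, 0, 0], [0, 0, 0], [0, 0, 0], [0, 0, 0], [0, 0, 0], [0, 0, 0], [0, 0, 0], [0, 0, 0], [0, 0, 0], [0, 0, 0], [0, 0, 0], [0, 0, 0], [0, 0, 0], [0, 0, 0], [0, 0, 0], [0, 0, 0], [0, 0, 0], [0, 0, 0], [0, 0, 0]], "travel": [[0.2, -0.01, 0], [0.2, -0.01, 0], [0.2, -0.01, 0], [0.2, -0.01, 0], [0.2, -0.01, 0], [0.2, -0.01, 0], [0.2, -0.01, 0], [0.2, -0.01, 0], [0.2, -0.01, 0], [0.2, -0.01, 0], [0.2, -0.01, 0], [0.2, -0.01, 0], [0.2, -0.01, 0], [0.2, -0.01, 0], [0.2, -0.01, 0], [0.2, -0.01, 0], [0.2, -0.01, 0], [0.2, -0.01, 0], [0, 0, 0]], "hand": [60, 60, 60, 60, 60, 60, 60, 60, 60, 60, 60, 60, 60, 60, 60, 60, 60, 60, 60]}}

```text
time_s: 7.35
position: [0.5235, -0.0642, 0.0201]
tcp_rot: [[0.999, -0.051, 0.002], [-0.051, -0.999, -0.0], [0.002, 0.0, -1.0]]
force: [0.2, 0.0, -0.4]
width: 0.0603
grip_force: 0.0
```

Run:
```python
from h import *
I,D=robot.snapshot("scene")
print(boards("scene",I)); s=robot.observe(); print(s["position"],s["force"])
```

```text
[(650, 204, 113, 82, 86.6), (587, -89, 112, 81, 87.3)]
[ 0.52312273 -0.06409176  0.02001437] [0.63528694 0.03900635 0.02921047]
```

Request:
{"op": "move_arm", "data": {"delta_rot": [[0, 0, 0], [0, 0, 0], [0, 0, 0], [0, 0, 0], [0, 0, 0], [0, 0, 0], [0, 0, 0], [0, 0, 0], [0, 0, 0], [0, 0, 0]], "travel": [[0.2, -0.01, 0], [0.2, -0.01, 0], [0.2, -0.01, 0], [0.2, -0.01, 0], [0.2, -0.01, 0], [0.2, -0.01, 0], [0.2, -0.01, 0], [0.1, -0.005, 0], [0.1, -0.005, 0], [0, 0, 0]], "hand": [60, 60, 60, 60, 60, 60, 60, 60, 60, 60]}}

```text
time_s: 8.4
position: [0.5709, -0.0664, 0.0199]
tcp_rot: [[0.999, -0.051, 0.001], [-0.051, -0.999, -0.0], [0.001, 0.0, -1.0]]
force: [-0.1, -0.1, -0.3]
width: 0.06
grip_force: 0.0
```

Request:
{"op": "move_arm", "data": {"delta_rot": [[0, 0, 0], [0, 0, 0], [0, 0, 0]], "travel": [[0.08, -0.004, 0], [0.08, -0.004, 0], [0, 0, 0]], "hand": [60, 60, 60]}}

```text
time_s: 8.7
position: [0.5728, -0.0665, 0.0195]
tcp_rot: [[0.999, -0.05, -0.006], [-0.05, -0.999, 0.0], [-0.007, -0.0, -1.0]]
force: [-10.3, -0.3, 7.6]
width: 0.0598
grip_force: 4.8
```

Request:
{"op": "move_arm", "data": {"delta_rot": [[0, 0, 0], [0, 0, 0], [0, 0, 0], [0, 0, 1], [0, 0, 1], [0, 0, 1], [0, 0, 1], [0, 0, 1], [0, 0, 1], [0, 0, 1], [0, 0, 1], [0, 0, 1], [0, 0, 1], [0, 0, 1], [0, 0, 1], [0, 0, 1], [0, 0, 1], [0, 0, 1], [0, 0, 0], [0, 0, 0]], "travel": [[-0.5, 0, 0], [0, 0, 1], [0, 0, 1], [0.15, -0.26, 0], [0.15, -0.26, 0], [0.15, -0.26, 0], [0.15, -0.26, 0], [0.15, -0.26, 0], [0.15, -0.26, 0], [0.15, -0.26, 0], [0.15, -0.26, 0], [0.15, -0.26, 0], [0.15, -0.26, 0], [0.15, -0.26, 0], [0.15, -0.26, 0], [0.15, -0.26, 0], [0.15, -0.26, 0], [0.15, -0.26, 0], [0, 0, 0], [0, 0, 0]], "hand": [60, 60, 60, 60, 60, 60, 60, 60, 60, 60, 60, 60, 60, 60, 60, 60, 60, 60, 60, 60]}}

```text
time_s: 10.7
position: [0.6277, -0.1836, 0.0798]
tcp_rot: [[0.053, 0.999, 0.0], [0.999, -0.053, 0.0], [0.0, 0.0, -1.0]]
force: [0.8, -0.3, -0.0]
width: 0.0599
grip_force: 0.0
```

Run:
```python
from h import *
for n in("scene","top"):
    I,D=robot.snapshot(n); print(boards(n,I)); cv2.imwrite(f"pics/{n}2.png",I[...,::-1])
s=robot.observe(); print(s["position"],s["force"],s["joint_pos"])
```

```text
[(651, 204, 113, 82, 86.8), (636, -91, 112, 81, 87.1)]
[(638, -91, 111, 80, 86.8), (651, 206, 110, 80, 89.1)]
[ 0.62738041 -0.18324183  0.07967073] [ 0.79072817  0.67075442 -0.63409883] [-3.66321780e-01  2.76026376e-01  1.76256640e+00  1.41840408e-04
  1.10306793e+00 -3.14374043e-01]
```

View pics/scene2.png

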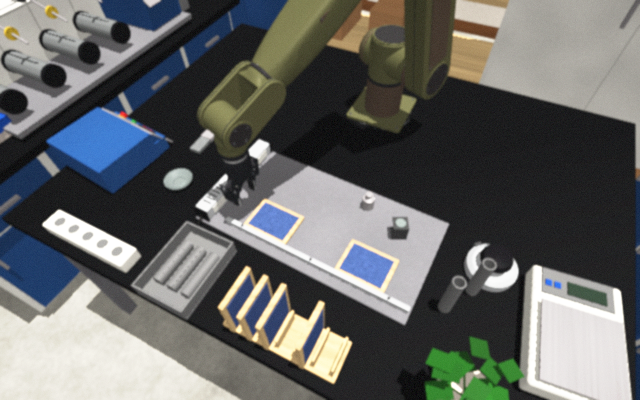

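The scene view shows the specimen square against the fence at (274,222), with the open fingers to its right at (240,185). The reference is at (368,265) and hasn't moved. Next I'll lower and slide the specimen left.

Request:
{"op": "move_arm", "data": {"delta_rot": [[0, 0, 0], [0, 0, 0], [0, 0, 0], [0, 0, 0], [0, 0, 0], [0, 0, 0], [0, 0, 0], [0, 0, 0], [0, 0, 0], [0, 0, 0], [0, 0, 0], [0, 0, 0], [0, 0, 0], [0, 0, 0], [0, 0, 0], [0, 0, 0], [0, 0, 0], [0, 0, 0], [0, 0, 0]], "travel": [[0, 0, -0.8], [0, 0, -0.8], [0, 0, -0.4], [0, 0, 0], [0.01, 0.2, 0], [0.01, 0.2, 0], [0.01, 0.2, 0], [0.01, 0.2, 0], [0.01, 0.2, 0], [0.01, 0.2, 0], [0.01, 0.2, 0], [0.01, 0.2, 0], [0.01, 0.2, 0], [0.01, 0.2, 0], [0.01, 0.2, 0], [0.01, 0.2, 0], [0.01, 0.2, 0], [0.01, 0.2, 0], [0, 0, 0]], "hand": [60, 60, 60, 60, 60, 60, 60, 60, 60, 60, 60, 60, 60, 60, 60, 60, 60, 60, 60]}}

```text
time_s: 12.7
position: [0.6315, -0.0983, 0.0194]
tcp_rot: [[0.05, 0.999, -0.001], [0.999, -0.05, 0.001], [0.001, -0.001, -1.0]]
force: [0.3, -0.1, -1.2]
width: 0.0601
grip_force: 0.0
```

Run:
```python
from h import *
I,D=robot.snapshot("scene"); print(boards("scene",I))
s=robot.observe(); print(s["position"],s["force"])
```

```text
[(651, 204, 113, 82, 86.9), (639, -20, 115, 81, 86.7)]
[ 0.6313385  -0.09853126  0.01917558] [-0.27923982 -0.54625029 -1.00829745]
```

Request:
{"op": "move_arm", "data": {"delta_rot": [[0, 0, 0], [0, 0, 0], [0, 0, 0], [0, 0, 0], [0, 0, 0], [0, 0, 0], [0, 0, 0], [0, 0, 0], [0, 0, 0], [0, 0, 0], [0, 0, 0], [0, 0, 0], [0, 0, 0], [0, 0, 0]], "travel": [[0.01, 0.2, 0], [0.01, 0.2, 0], [0.01, 0.2, 0], [0.01, 0.2, 0], [0.01, 0.2, 0], [0.01, 0.2, 0], [0.01, 0.2, 0], [0.01, 0.2, 0], [0.01, 0.2, 0], [0.01, 0.2, 0], [0.01, 0.2, 0], [0.01, 0.2, 0], [0.005, 0.1, 0], [0, 0, 0]], "hand": [60, 60, 60, 60, 60, 60, 60, 60, 60, 60, 60, 60, 60, 60]}}

```text
time_s: 14.15
position: [0.6357, -0.0239, 0.0199]
tcp_rot: [[0.05, 0.999, 0.001], [0.999, -0.05, 0.0], [0.001, 0.001, -1.0]]
force: [0.2, -0.6, 0.5]
width: 0.0599
grip_force: 0.0
```

Run:
```python
from h import *
I,D=robot.snapshot("scene"); print(boards("scene",I)); cv2.imwrite("pics/s3.png",cv2.resize(I[180:320,200:430,::-1],None,fx=3.4,fy=3.4))
s=robot.observe(); print(s["position"],s["force"])
```

```text
[(651, 204, 113, 82, 86.8), (644, 56, 113, 81, 86.9)]
[ 0.63583345 -0.02417598  0.01998177] [ 0.22717472  0.06715042 -0.01907157]
```

View pics/s3.png

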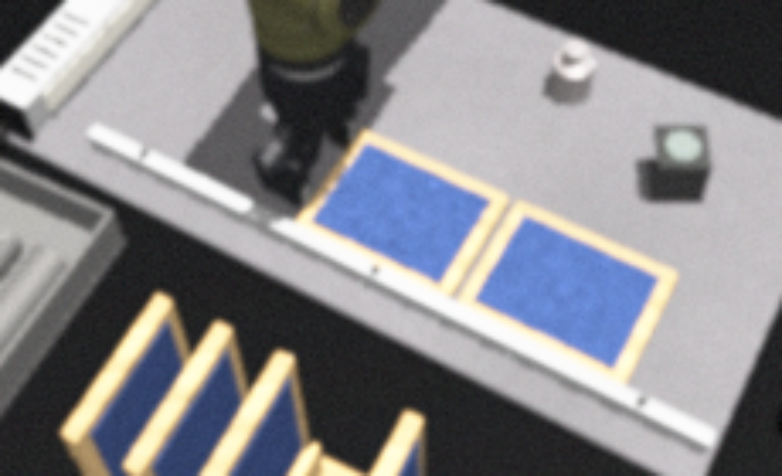

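The crop shows both boards along the fence with a narrow gap of about 8 mm near (485,250). I'll close it slowly.

Request:
{"op": "move_arm", "data": {"delta_rot": [[0, 0, 0], [0, 0, 0], [0, 0, 0], [0, 0, 0]], "travel": [[0.003, 0.07, 0], [0.003, 0.07, 0], [0.003, 0.07, 0], [0, 0, 0]], "hand": [60, 60, 60, 60]}}

```text
time_s: 14.6
position: [0.6361, -0.0182, 0.02]
tcp_rot: [[0.051, 0.999, 0.001], [0.999, -0.051, 0.0], [0.0, 0.001, -1.0]]
force: [0.9, -0.8, 0.1]
width: 0.0599
grip_force: 0.5
```

Run:
```python
from h import *
for n in("scene","top"):
    I,D=robot.snapshot(n); print(boards(n,I))
s=robot.observe(); print(s["position"],s["force"])
```

```text
[(650, 204, 113, 82, 86.6), (644, 61, 113, 81, 86.7)]
[(651, 206, 110, 80, 89.1)]
[ 0.63600889 -0.01817892  0.01992923] [ 0.26364066 -0.3055887   0.30065923]
```

Request:
{"op": "move_arm", "data": {"delta_rot": [[0, 0, 0], [0, 0, 0], [0, 0, 0]], "travel": [[0.003, 0.05, 0], [0.003, 0.05, 0], [0, 0, 0]], "hand": [60, 60, 60]}}

```text
time_s: 15.0
position: [0.6361, -0.0154, 0.0199]
tcp_rot: [[0.051, 0.999, 0.0], [0.999, -0.051, -0.0], [-0.0, 0.0, -1.0]]
force: [-0.1, -2.1, 2.2]
width: 0.0605
grip_force: 1.2
```

Request:
{"op": "move_arm", "data": {"delta_rot": [[0, 0, 0], [0, 0, 0]], "travel": [[0.003, 0.05, 0], [0, 0, 0]], "hand": [60, 60]}}

```text
time_s: 15.2
position: [0.6361, -0.0146, 0.0199]
tcp_rot: [[0.05, 0.999, 0.0], [0.999, -0.05, -0.002], [-0.002, 0.0, -1.0]]
force: [-0.4, -4.9, 0.4]
width: 0.06
grip_force: 2.6
```

The force rises to 4.9 N as the boards meet. I'll back off and check.

Request:
{"op": "move_arm", "data": {"delta_rot": [[0, 0, 0], [0, 0, 0], [0, 0, 0], [0, 0, 0], [0, 0, 0], [0, 0, 0], [0, 0, 0], [0, 0, 0], [0, 0, 0], [0, 0, 0], [0, 0, 0], [0, 0, 0], [0, 0, 0]], "travel": [[-0.01, -0.3, 0], [-0.03, -0.5, 0], [0, 0, 1], [0, 0, 1], [0, 0, 1], [0, 0, 1], [-0.9, -0.9, 0.5], [-0.9, -0.9, 0.5], [-0.9, -0.9, 0], [-0.9, -0.9, 0], [-0.9, -0.9, 0], [-0.5, -0.9, 0], [0, 0, 0]], "hand": [60, 60, 60, 60, 60, 60, 60, 60, 60, 60, 60, 60, 60]}}

```text
time_s: 16.5
position: [0.4828, -0.2025, 0.1695]
tcp_rot: [[0.055, 0.998, -0.0], [0.998, -0.055, -0.0], [-0.0, -0.0, -1.0]]
force: [1.1, 0.2, 0.1]
width: 0.0601
grip_force: 0.0
```

Run:
```python
from h import *
ex=np.array([.9987,-.0506]);ey=np.array([.0506,.9987])
for n in("scene","top"):
    I,D=robot.snapshot(n); b=sorted(boards(n,I),key=lambda q:q[1]); print(n,b)
    if len(b)==2:
        d=np.array(b[1][:2])-b[0][:2]; print("dx,dy",d@ex,d@ey)
    cv2.imwrite(f"pics/{n}4.png",I[...,::-1])
    c=I[180:320,190:430] if n=="scene" else I[120:260,205:440]
    cv2.imwrite(f"pics/{n}4c.png",cv2.resize(c[...,::-1],None,fx=3.3,fy=3.3))
```

```text
scene [(644, 65, 112, 82, 87.0), (650, 205, 113, 82, 86.6)]
dx,dy -1.0917999999999992 140.1216
top [(646, 67, 110, 80, 89.0), (651, 207, 110, 80, 89.1)]
dx,dy -2.0904999999999996 140.071
```

View pics/top4c.png

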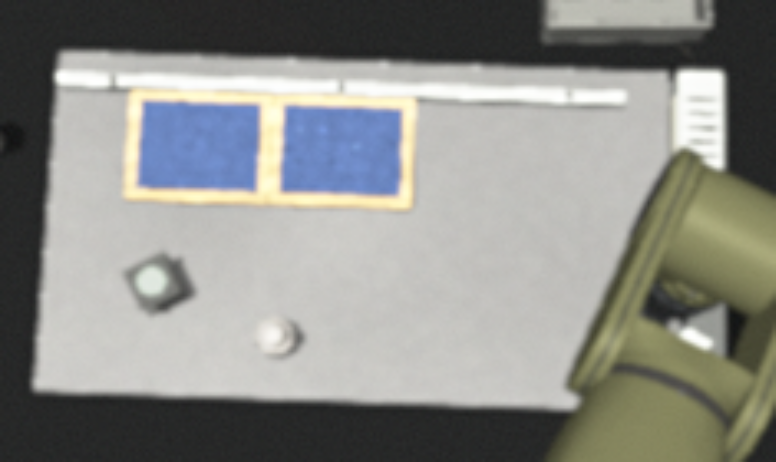

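View pics/scene4.png

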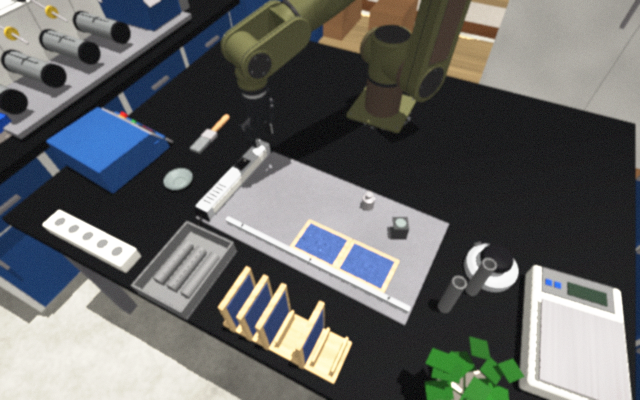

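Top crop: the boards are closed up at (268,145), flush to the fence, with the magnifier and weight where they were. The scene view agrees, and the arm is clear. Last, I'll check the rocker's tilt against the first depth picture.

Run:
```python
from h import *
I,D=robot.snapshot("scene"); z=np.load("pics/scene0.npz")
for d in (z["D"],D):
    P=cloud("scene",d).reshape(-1,3); q=P[:,:2]-[.569,.031]
    xs=q@[.9987,-.0506]; ys=q@[.0506,.9987]
    for a in range(-60,-18,8):
        m=(abs(xs-a/1000)<.004)&(abs(ys+.305)<.008)&(P[:,2]>.04)&(P[:,2]<.1)
        print(a,m.sum(),np.round(np.median(P[m,2])*1000,1),end=" | ")
    print()
```

```text
-60 8 66.5 | -52 16 68.2 | -44 12 67.0 | -36 10 64.9 | -28 12 64.3 | -20 13 59.7 | 
-60 7 61.4 | -52 9 64.8 | -44 10 65.3 | -36 12 67.6 | -28 12 67.5 | -20 18 61.4 |
```

The rocker's slope has reversed, so the lamp is on.

```bash
python3 -c "
from rig import robot
print(robot.sign_off())"
```

```text
the job is handed in; nothing more can be done
None
```

I handed the job in after about 17 s of the 72 s allowed: the specimen is flush to the fence and closed up to the reference (within measurement error), the lamp rocker is pressed on, and the cameras show no shift of the reference or the two bystanders on the stand; sign-off returned no verdict.

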